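# Open the child-safe match box

## Robot

A 6-joint arm with a two-finger parallel gripper is mounted at the origin on a cart in front of the work surface, level with it; the furniture and walls round the work are solid. World frame = base frame: x ahead of the robot, y to its left, z up, the work surface at z = 0. Lengths are in mm, angles in degrees, forces in N, time in s.
With the tool pointing down it reaches from about 300 to 850 mm from the base axis. Payload 4.2 kg.
Tool frame: the origin (TCP) lies between the finger pads; the fingertips stand 22 mm ahead of it and the grasp point (between the pads) lies 3 mm ahead of it; z points along the fingers, y is the direction in which the jaws open and shut (so a half turn about z gives the same grasp; the last joint's range is limited). The gripper opens to 91 mm and grips with 3 to 60 N. Pads are 32 mm wide; open, the fingers measure 118 mm over their backs; the gripper's body (76 mm by 178 mm) begins 60 mm behind the grasp point.
Start: joints at [65.489, 18.312, 89.639, -0, 72.044, -1.146], TCP at [228.043, 527.861, 235.976] pointing down, gripper open.
Joint ranges: [-177.97, 177.97], [-48.28, 115.42], [12.27, 149.76], [-77.06, 257.06], [2.81, 150.46], [-146.56, 146.56]. Speed limits (degrees/s): [147.25, 147.25, 180, 180, 180, 180].

## Interface

Orientations are given as [roll, pitch, yaw] about the fixed x, y, z axes, in that order (R = Rz(yaw) Ry(pitch) Rx(roll)).
In Python, from workcell import * gives the robot as it stands.
- The arm moves only by the shell command python3 -m jog 'ROWS' [OPENING] [FORCE]. ROWS is text: rows parted by semicolons, each of 6 numbers parted by spaces: the shift along the tool's x, y, z in units of 0.5 m (1.0 is 0.5 m), then the turn, a rotation vector about the tool's x, y, z in units of pi/2 rad (1.0 is pi/2 rad). A call has 1 to 20 rows; each row is the pose to reach, as a shift and turn from the pose measured when the call began, along the tool's axes at that moment; what a row does not reach only later rows make up. A row lasts 1/12 s, in which the tool goes at most 41.7 mm and 7.16 degrees, less where a joint would pass 70% of its speed; a pose out of reach is approached as far as the arm can. A call with a number of a shift or a turn outside -1 to 1 is refused whole. A call with a gripper value outside its range is refused whole. OPENING is the opening, from -1 (shut) to 1 (fully open), set as the call begins (- or left out, the last holds). The fingers move at their own pace and stop on an object; FORCE is the grip in N (left out, the last holds). Time passes only in rows, so rows that repeat a pose let the fingers close. It gives the time, the measured TCP pose, the force and the opening at its end, in the units of the state.
- state(): the state, without advancing time (a new reading comes with each control period).
- grab_frame(name): name is "scene" or "top" or "wrist"; returns the picture (400x640x3 uint8, red, green, blue); there is no depth.
- calibration(name): a dict with "mtx" (3x3 intrinsics, pixels), "rvec" (rotation vector, rad) and "tvec" (3), from world to camera coordinates, as OpenCV has them. Camera axes: x right, y down, z forward; pixel columns grow to the right and rows downward; lengths in mm; the calibration is good to about 2 mm. A picture is of the moment at which its call begins: read the wrist's pose just before it. calibration takes no time and is no camera call; for the wrist camera it gives the pose at the moment of the call.
- job_done(): hands the job in, once; it reports no verdict.
Trained networks look in the newest picture that a camera, given by its name, has taken for a name from the list of things; names that differ only in an ending like _2 or _b are one class to them, and where a whole thing is asked for, a point or a joint stands for the part that bears it (a point fixed in the world has none). Each returns a list of dicts, best first, with "confidence" (0 to 1); they miss things now and then, are a little off and sometimes report something else, mostly with a low value. They report only what shows in the picture. A call takes as long as a camera call. They do not tell look-alikes from the thing itself.
- spot_in(query, camera): "rect" ([left, top, right, bottom] in pixels, round what is visible of it).
- tip_of(query, camera): "location" ([column, row] in pixels: a listed point, or the origin of a listed thing).
The state is a dict: "time_s": time; "qpos": joint angles; "qvel": joint speeds; "effort": joint torques, N m; "ee_pos": TCP position; "ee_rot": TCP orientation; "force": force on the tool from outside, world axes, zero at the start; "torque": the same for the moment, N m; "gripper_width": finger opening in mm.
Only numpy, scipy, OpenCV 4.12 (cv2) and the standard library are available. Lean on these libraries where they do the work, as an engineer would, in place of code of your own. Each camera call takes 0.05 s, during which the arm holds its last target. There are 200 camera calls.

## Task

Open the child-safe match box for the cook: with the fingertips, press the red spring button down through the finger hole in the dark wooden lid and, keeping it down, push the lid past it, out over the end of the box where the button is, until the lid stops fully open and the button springs up in the lid's second hole. Grip and lift nothing: the box stays where it stands with the matches lying in it, and the things around it stay undisturbed. Take the hand away when done.

Things in the scene. Friction and masses are not known exactly. Their poses are not given: they have to be found in the camera images.
- match_safe: match box: loose white case, about 1.6 kg, rubber feet, 230 (its x) x 112 (y) x 66 mm high. Origin: centre of its underside, z up. Front end, where the lid opens and the red button is: its -x end, low (41 mm) and open, so that the lid and a fingertip in its finger hole can slide out over it. White lips (12 mm wide, top at 66 mm) along both long sides stand over the lid's edges.
- safe_lid (a joint): travel of the dark wooden lid (98 wide x 221 x 11 mm thick, underside 50 and top 61 mm above the worktop): 0 shut, 0.110 m fully open at its stop, moved along the box's -x. Friction about 1 N, up to 4 N while the button rubs on its underside. With the button up in either hole it moves at most 2 to 3 mm.
- safe_button (a joint): travel of the red spring button: 0 up (top 59 mm above the worktop), 0.014 m fully down (top 45 mm; the case round it 41 mm). Spring 2.4 N up, 5.2 N down. Frees the lid when over 9 mm down. It stays with the case: once the finger hole's rear edge is over it the lid keeps it down, until the second hole comes over it and it springs up.
- button_top (a point): centre of the red button's top, 36 mm (box x) x 30 mm (box y), 69 mm in front of the box's centre
- finger_hole (a point): centre of the finger hole right through the lid, level with the lid's top, 46 mm (box x) x 54 mm (box y); moves with the lid. Shut, the button stands in it, 2 mm from its rear edge. A fingertip holding the button down moves to the front, meets the hole's front edge (23 mm from this point) and pushes the lid along; a tip 12 mm or more thick that way keeps the button down throughout.
- catch_hole (a point): centre of the lid's second hole, level with the lid's top, 41 mm (box x) x 40 mm (box y), 113 mm behind the finger hole; with the lid fully open it lies over the button
- matchbox: red card box of long matches, loose, 110 x 62 x 24 mm, lying inside the match box behind the button; origin at its underside. To be left there.
- ramekin: white ramekin, 80 mm across, 42 mm high, loose, beside the match box; origin at its underside. Bystander.
- garlic: head of garlic, 56 mm, loose, on the other side of the match box; origin at its underside. Bystander.
- brass_weight: small brass scale weight, 38 mm across, 29 mm high, loose, beside the match box near the garlic; origin at its underside. Bystander.
- mug: cream mug with a handle, 97 mm high, loose, to the left, near the front of the worktop; origin at its underside. Bystander.
- honey_jar: honey jar with a red lid, 58 mm wide, 86 mm high, loose, to the left; origin at its underside. Bystander.
Mind the look-alikes: they are no part of the job. What is shaped like the matchbox but blue or pink is not meant.

How it is judged:
By the outcome, as a careful person would: the job done as asked, in the order asked, and still so for the second after the job is handed in, with the robot touching nothing.
It also fails if it takes over 38 s, if anything falls off the work surface, if the arm or the gripper's body presses on something with over 40 N, if the wrist force passes 120 N, or if a joint passes its speed limit or range.

## Working session

There is one attempt and no reset: what is moved stays moved. The work goes in short steps, Python scripts to look and compute and a shell command to move; the robot and the scene stay as the last step left them, time stands still between calls to the robot, and variables do not carry over. Pictures are saved under pics/ and viewed, about 8 in all and at most 12, crops included, and the job is handed in when it is done.

```bash
mkdir -p pics
python3 - <<'E'
from workcell import *
import cv2
s=state();print(s)
for c in("top","scene"):
    f=grab_frame(c);cv2.imwrite(f"pics/{c}0.png",f[:,:,::-1])
    for q in("match_safe","button_top","finger_hole","catch_hole","matchbox"):
        fn=tip_of
        print(c,q,[(r["location"],round(r["confidence"],2)) for r in tip_of(q,c)][:3])
    print(spot_in("match_safe",c)[:2])
    print(calibration(c))
E
```

```text
{'time_s': 0.0, 'qpos': array([ 6.54875686e+01,  1.83543660e+01,  8.97062573e+01, -9.69270057e-04,
        7.20426055e+01, -1.14534051e+00]), 'qvel': array([-0.04200333, -0.08018355,  0.07078955,  0.07870855,  0.01384997,
       -0.05620235]), 'effort': array([ 3.78230188e-04, -4.12463307e+01, -2.31979269e+01,  7.27508054e-02,
        4.56269877e-02, -1.33618942e-04]), 'ee_pos': array([227.86675619, 527.42658737, 235.09392632]), 'ee_rot': array([-1.79896773e+02, -1.14207200e-03,  1.56633208e+02]), 'force': array([ 0.06747791,  0.02660866, -0.17283313]), 'torque': array([-0.00231352, -0.02909707, -0.04485076]), 'gripper_width': 91.18577646492862}
top match_safe []
top button_top [([212.5, 269.6], 0.59), ([330.8, 210.4], 0.55)]
top finger_hole [([333.1, 212.0], 0.62), ([213.3, 272.6], 0.45)]
top catch_hole [([327.2, 166.7], 0.65)]
top matchbox [([393.8, 280.3], 0.89), ([443.7, 190.1], 0.65), ([327.4, 167.0], 0.52)]
[{'rect': [306.7, 133.4, 358.4, 231.0], 'confidence': 0.79}]
{'mtx': array([[446.39649311,   0.        , 315.0044564 ],
       [  0.        , 446.39649311, 198.30434142],
       [  0.        ,   0.        ,   1.        ]]), 'rvec': array([ 2.19693802, -2.13611397,  0.13395101]), 'tvec': array([ 118.79270826,  607.85730975, 1025.81017457])}
scene match_safe [([341.8, 207.6], 0.86)]
scene button_top [([319.2, 197.9], 0.53)]
scene finger_hole [([318.7, 195.8], 0.89)]
scene catch_hole [([351.4, 187.0], 0.6)]
scene matchbox [([298.3, 257.9], 0.92), ([407.1, 254.2], 0.55)]
[{'rect': [296.2, 172.0, 388.3, 224.9], 'confidence': 0.63}]
{'mtx': array([[518.87110296,   0.        , 317.79454899],
       [  0.        , 518.87110296, 185.28188781],
       [  0.        ,   0.        ,   1.        ]]), 'rvec': array([ 1.93029492, -0.55707235,  0.36145922]), 'tvec': array([-423.77421145,  242.78526934, 1077.68437067])}
```

View pics/top0.png

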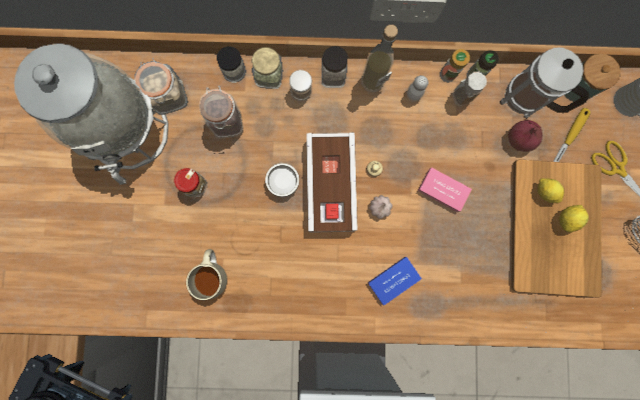

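View pics/scene0.png

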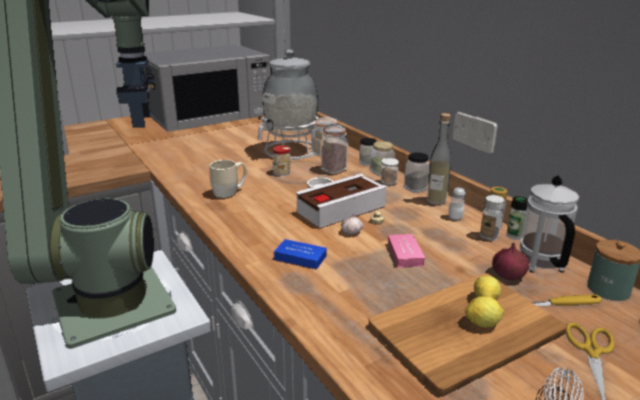

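The top view shows the box at about (331,185), the red button in the front hole at (332,212), and the red matchbox through the catch hole at (331,167). These could be mistaken for parts of the job:
- the blue box (394,281) and the pink box (444,190)
- the red jar lid (187,180)
- the red card seen through the catch hole (331,167), which is not the button

The front end faces the robot.

```bash
cat > h.py <<'E'
from workcell import *
import cv2,numpy as np
def bp(c,px,z):
    k=calibration(c);R=cv2.Rodrigues(k["rvec"])[0];C=-R.T@k["tvec"]
    d=R.T@np.linalg.inv(k["mtx"])@np.array([*px,1.]);return C+d*(z-C[2])/d[2]
def pj(c,P):
    k=calibration(c);return cv2.projectPoints(np.array(P,float).reshape(-1,1,3),k["rvec"],k["tvec"],k["mtx"],None)[0].reshape(-1,2)
def red(f,roi):
    x0,y0,x1,y1=roi;h=cv2.cvtColor(f[y0:y1,x0:x1],cv2.COLOR_RGB2HSV)
    m=((h[...,0]<8)|(h[...,0]>172))&(h[...,1]>190)&(h[...,2]>120)
    n,l,s,c=cv2.connectedComponentsWithStats(m.astype(np.uint8));return [(s[i][4],s[i][:4]+[x0,y0,0,0],c[i]+[x0,y0]) for i in range(1,n) if s[i][4]>8]
E
python3 - <<'E'
from h import *
f=cv2.imread("pics/top0.png")[:,:,::-1].copy()
print(red(f,(300,120,365,245)))
g=cv2.imread("pics/scene0.png")[:,:,::-1].copy()
r=red(g,(290,170,390,225));print(r)
print(bp("top",(332.5,212),59),bp("scene",(319.5,198),59))
for p in((306.5,133.5),(354,132.5),(357,231),(309,231.5)):print(bp("top",p,66))
for n in ["ramekin","garlic","brass_weight"]:print(n,[bp("top",x["location"],0) for x in tip_of(n,"scene")[:0]])
cv2.imwrite("pics/crop.png",cv2.resize(cv2.imread("pics/top0.png")[120:250,255:405],None,fx=5,fy=4.5,interpolation=2))
E
```

```text
[]
[(np.int32(73), array([314, 195,  15,   7]), array([321.45205479, 197.80821918]))]
[570.73358288  94.69904614  59.        ] [564.56061136  92.62936478  59.        ]
[752.69773011 160.14356996  66.        ]
[758.46813803  48.92150242  66.        ]
[528.17738368  38.0284733   66.        ]
[523.9781068  147.65530659  66.        ]
ramekin []
garlic []
brass_weight []
```

View pics/crop.png

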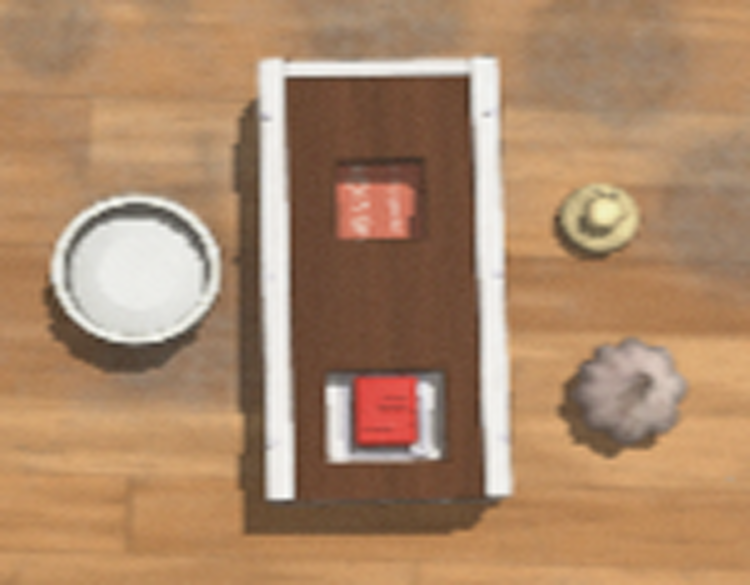

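The crop confirms the choice: the red button stands in the front hole at about (332,211), and a red matchbox shows in the catch hole. The corners give a box of 230 x 111 mm with yaw about 2.9°, centred near (641,99), which matches the description. Next I work out the move to above the hole.

```bash
cat >> h.py <<'E'
from scipy.spatial.transform import Rotation as Ro
def rows(P,rpy=(180,0,92.9)):
    s=state();A=Ro.from_euler("xyz",s["ee_rot"],degrees=True);B=Ro.from_euler("xyz",rpy,degrees=True)
    d=A.inv().apply(np.array(P)-s["ee_pos"])/500;r=(A.inv()*B).as_rotvec()/(np.pi/2);return np.round(np.r_[d,r],4)
E
python3 -c "
from h import *
np.set_printoptions(suppress=True)
print(rows((569,95,170)),rows((540,95,190)))"
```

```text
[-0.9694 -0.5244  0.1319  0.0001 -0.      0.7082] [-0.9161 -0.5474  0.0919  0.0001 -0.      0.7082]
```

```bash
python3 -m jog '-0.2 -0.11 0.02 0 0 0.15;-0.4 -0.22 0.03 0 0 0.3;-0.6 -0.33 0.05 0 0 0.5;-0.9694 -0.5244 0.09 0.0001 0 0.7082;-0.9694 -0.5244 0.09 0.0001 0 0.7082;-0.9694 -0.5244 0.09 0.0001 0 0.7082;-0.9694 -0.5244 0.09 0.0001 0 0.7082;-0.9694 -0.5244 0.09 0.0001 0 0.7082;-0.9694 -0.5244 0.09 0.0001 0 0.7082;-0.9694 -0.5244 0.09 0.0001 0 0.7082;-0.9694 -0.5244 0.09 0.0001 0 0.7082;-0.9694 -0.5244 0.09 0.0001 0 0.7082;-0.9694 -0.5244 0.09 0.0001 0 0.7082;-0.9694 -0.5244 0.1319 0.0001 0 0.7082;-0.9694 -0.5244 0.1319 0.0001 0 0.7082;-0.9694 -0.5244 0.1319 0.0001 0 0.7082;-0.9694 -0.5244 0.1319 0.0001 0 0.7082;-0.9694 -0.5244 0.1319 0.0001 0 0.7082' -1 20
python3 - <<'E'
from h import *
f=grab_frame("wrist");cv2.imwrite("pics/w1.png",f[:,:,::-1])
for q in("button_top","finger_hole","catch_hole"):
    z=59 if q[0]=="b" else 61
    print(q,[(r["location"],bp("wrist",r["location"],z).round(1)) for r in tip_of(q,"wrist")][:3])
print(pj("wrist",[(572,95.2,59),(569,95,61),(526,92.8,66)]))
E
```

```text
time_s: 2.35
ee_pos: [568.8, 96.1, 171.0]
ee_rot: [179.9, -0.0, 93.0]
force: [0.0, 0.6, -0.3]
gripper_width: 0.5
button_top [([320.5, 203.9], array([570.4, 102. ,  59. ]))]
finger_hole []
catch_hole []
[[321.77916429 210.55736377]
 [318.6368886  211.24836721]
 [272.30727398 212.85716544]]
```

View pics/w1.png

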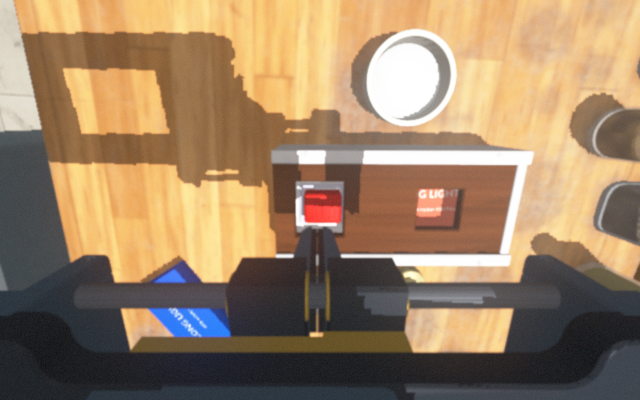

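The wrist view shows the button at about (322,206) and the hole spanning (296..344, 181..234). The tip is over the hole. In y it disagrees with the top view by about 5 mm, so I check that with the scene camera and the fingertips.

Run:
```python
from h import *
np.set_printoptions(suppress=True,precision=1)
f=grab_frame("top");g=grab_frame("scene")
print("scene",bp("scene",(321.45,197.8),58))
s=state();p=s["ee_pos"];print(p)
tip=[p+[dx,dy,-22] for dx,dy in((-13,-16),(13,-16),(13,16),(-13,16))]
print("tip wrist",pj("wrist",tip))
for q in((272,150),(531,151),(510,264),(277,263)):print("lip",bp("wrist",q,66))
print("hole",bp("wrist",(320,207.5),61),"btn",bp("wrist",(322.5,206),59))
c=g[100:230,250:400];P=pj("scene",tip)
print(P)
cv2.imwrite("pics/s1.png",cv2.resize(c[:,:,::-1],None,fx=5,fy=4.5,interpolation=2))
```

```text
scene [570.8  92.7  58. ]
[568.9  95.5 170.5]
tip wrist [[298.8 272.4]
 [337.6 274.1]
 [341.3 229.6]
 [300.5 227.6]]
lip [525.3 150.2  66. ]
lip [750.5 161.   66. ]
lip [759.4  51.8  66. ]
lip [531.  41.  66.]
hole [570.   98.5  61. ] btn [572.4  99.5  59. ]
[[319.4 169.5]
 [327.8 167.5]
 [321.2 163.7]
 [313.  165.6]]
```

View pics/s1.png

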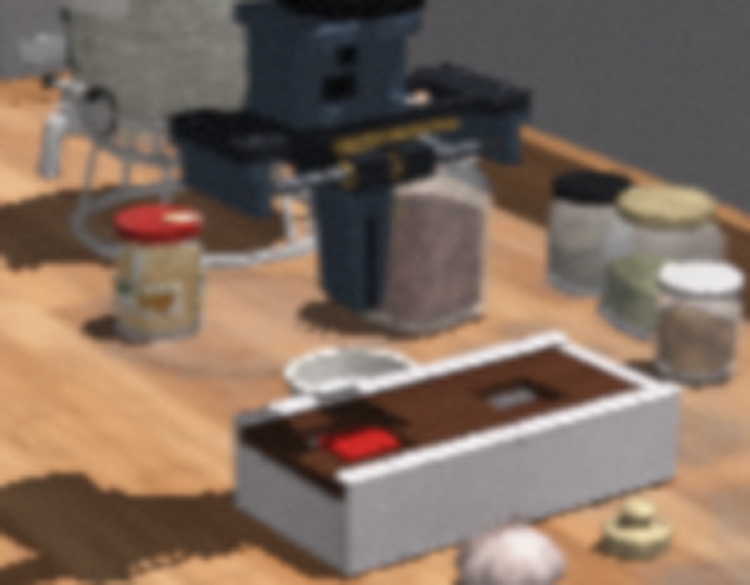

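Three estimates place the hole at (569–570, 95–98.5), so I use (569.3, 96.5). That leaves about 9 mm of clearance in x and 11 mm in y. I go down in stages and watch the force.

```bash
python3 -c "
from h import *
np.set_printoptions(suppress=True)
print(rows((569.3,96.5,90)),rows((569.3,96.5,78)))"
```

```text
[ 0.0019  0.0008  0.161   0.0004 -0.0001  0.0006] [ 0.0019  0.0008  0.185   0.0004 -0.0001  0.0006]
```

```bash
python3 -m jog '0.002 0.001 0.04 0 0 0;0.002 0.001 0.08 0 0 0;0.002 0.001 0.12 0 0 0;0.002 0.001 0.15 0 0 0;0.002 0.001 0.165 0 0 0;0.002 0.001 0.175 0 0 0;0.002 0.001 0.185 0 0 0;0.002 0.001 0.185 0 0 0;0.002 0.001 0.185 0 0 0'
python3 - <<'E'
from h import *
np.set_printoptions(suppress=True,precision=2)
for i in range(4):
    g=grab_frame("scene");s=state();print(s["ee_pos"],s["force"])
w=grab_frame("wrist")
a=cv2.resize(g[150:230,290:390,::-1],(640,400),interpolation=2)
cv2.imwrite("pics/p2.png",cv2.resize(np.vstack([a,w[120:300,:,::-1]]),(640,580)))
E
```

```text
time_s: 3.4
ee_pos: [569.4, 96.7, 78.8]
ee_rot: [179.9, -0.0, 93.0]
force: [-2.5, -0.1, 2.5]
gripper_width: 0.9
[569.5   96.67  78.91] [-2.32 -1.29  2.31]
[569.55  96.64  78.94] [-2.67 -0.19  3.17]
[569.53  96.66  78.87] [-2.66  0.73  2.07]
[569.54  96.65  78.77] [-1.59  0.86  2.38]
```

View pics/p2.png

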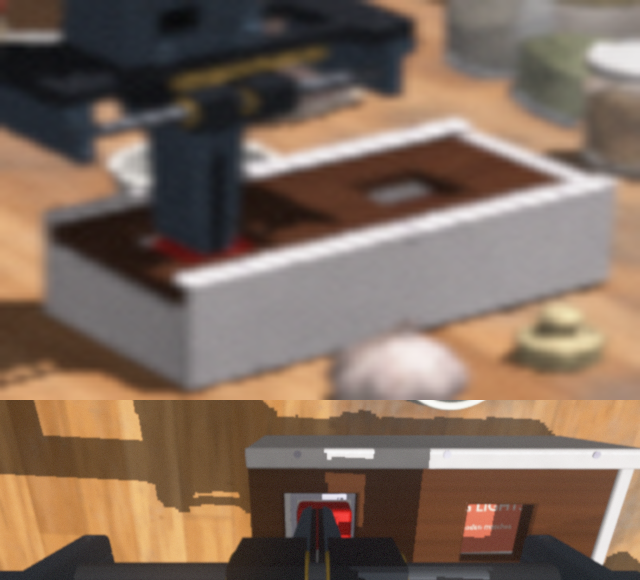

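The tip stands on the button inside the hole, with about 10 mm clear in front and behind, and reads 2.4 N as it should. Now I press it down.

```bash
python3 -m jog '0 0 0.005 0 0 0;0 0 0.01 0 0 0;0 0 0.015 0 0 0;0 0 0.02 0 0 0;0 0 0.0215 0 0 0;0 0 0.0215 0 0 0;0 0 0.0215 0 0 0;0 0 0.0215 0 0 0'
python3 - <<'E'
from h import *
np.set_printoptions(suppress=True,precision=2)
print(np.mean([(grab_frame("scene"),np.r_[state()["ee_pos"],state()["force"]])[1] for i in range(5)],0))
p=state()["ee_pos"]
for d in (10,60,100,120,126):
    print(d,rows(p*[1,1,0]+[-d*.9987,-d*.0488,68.3],state()["ee_rot"])[:3])
E
```

```text
time_s: 4.32
ee_pos: [569.8, 96.7, 68.1]
ee_rot: [179.9, -0.0, 93.0]
force: [-1.5, -0.1, 4.9]
gripper_width: 0.4
[569.83  96.68  68.08  -1.38  -0.07   4.56]
10 [ 0.   -0.02 -0.  ]
60 [ 0.   -0.12 -0.  ]
100 [ 0.  -0.2 -0. ]
120 [ 0.   -0.24 -0.  ]
126 [ 0.   -0.25 -0.  ]
```

The button is 12–13 mm down (4.7 N). Now I push forward slowly, first part of the way.

```bash
python3 -m jog '0 -0.008 0 0 0 0;0 -0.016 0 0 0 0;0 -0.02 0 0 0 0;0 -0.024 0 0 0 0;0 -0.03 0 0 0 0;0 -0.038 0 0 0 0;0 -0.046 0 0 0 0;0 -0.054 0 0 0 0;0 -0.062 0 0 0 0;0 -0.07 0 0 0 0;0 -0.078 0 0 0 0;0 -0.086 0 0 0 0;0 -0.094 0 0 0 0;0 -0.1 0 0 0 0;0 -0.1 0 0 0 0'
python3 - <<'E'
from h import *
np.set_printoptions(suppress=True,precision=2)
for i in range(3):
    g=grab_frame("scene");s=state();print(s["ee_pos"],s["force"])
w=grab_frame("wrist")
a=cv2.resize(g[150:230,290:390,::-1],(640,400),interpolation=2)
cv2.imwrite("pics/p3.png",cv2.resize(np.vstack([a,w[120:300,:,::-1]]),(640,580)))
E
```

```text
time_s: 5.82
ee_pos: [518.7, 94.1, 67.7]
ee_rot: [180.0, -0.0, 93.0]
force: [1.6, 0.9, 1.3]
gripper_width: 0.5
[518.68  94.    67.6 ] [1.95 0.18 1.55]
[518.72  93.98  67.52] [0.38 0.67 1.42]
[518.74  93.93  67.42] [ 0.49 -0.33  1.88]
```

View pics/p3.png

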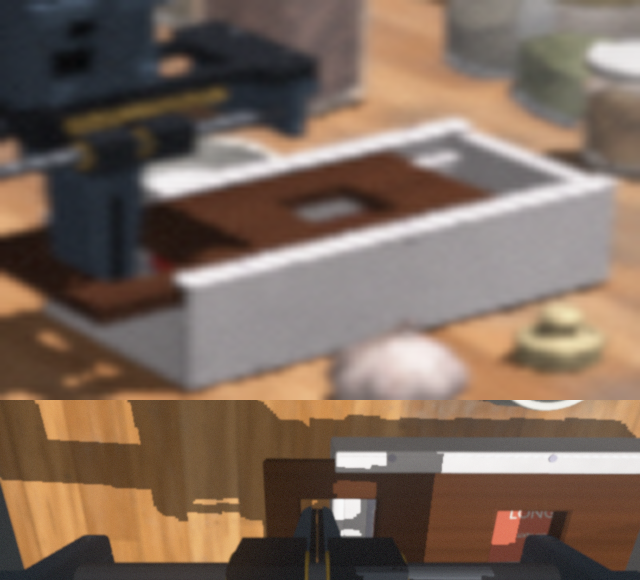

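The lid has slid about 41 mm and the box stands still. I push on to the stop.

```bash
python3 -m jog '0 -0.008 -0.002 0 0 0;0 -0.016 -0.002 0 0 0;0 -0.024 -0.002 0 0 0;0 -0.032 -0.002 0 0 0;0 -0.04 -0.002 0 0 0;0 -0.048 -0.002 0 0 0;0 -0.056 -0.002 0 0 0;0 -0.064 -0.002 0 0 0;0 -0.072 -0.002 0 0 0;0 -0.08 -0.002 0 0 0;0 -0.088 -0.002 0 0 0;0 -0.096 -0.002 0 0 0;0 -0.104 -0.002 0 0 0;0 -0.112 -0.002 0 0 0;0 -0.12 -0.002 0 0 0;0 -0.126 -0.002 0 0 0;0 -0.13 -0.002 0 0 0;0 -0.13 -0.002 0 0 0'
python3 - <<'E'
from h import *
np.set_printoptions(suppress=True,precision=2)
for i in range(3):
    g=grab_frame("scene");s=state();print(s["ee_pos"],s["force"])
w=grab_frame("wrist")
a=cv2.resize(g[150:230,290:390,::-1],(640,400),interpolation=2)
cv2.imwrite("pics/p4.png",cv2.resize(np.vstack([a,w[120:300,:,::-1]]),(640,580)))
E
```

```text
time_s: 7.52
ee_pos: [453.0, 90.5, 68.4]
ee_rot: [-179.9, -0.0, 93.0]
force: [2.3, 0.2, -1.3]
gripper_width: 0.4
[453.07  90.55  68.4 ] [ 1.13  0.17 -0.72]
[453.12  90.54  68.38] [ 0.95  0.36 -0.88]
[453.12  90.54  68.37] [0.68 0.78 0.42]
```

View pics/p4.png

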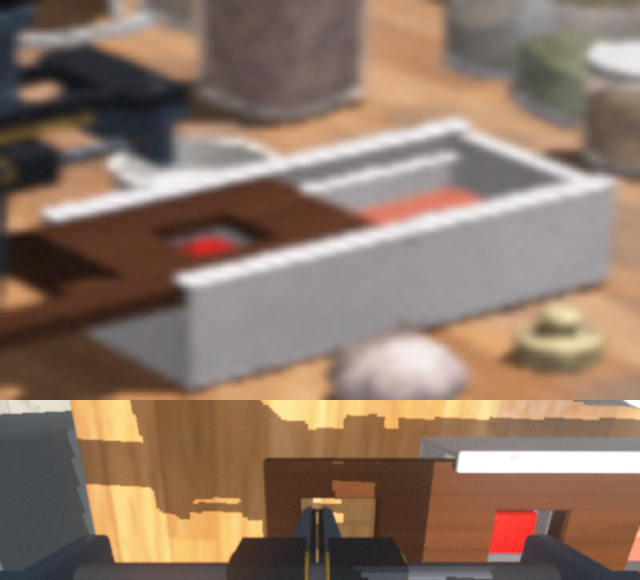

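The button shows in the second hole at about 107 mm of travel. I push the last few millimetres gently to the stop.

```bash
python3 -m jog '0 -0.003 0 0 0 0;0 -0.006 0 0 0 0;0 -0.006 0 0 0 0;0 -0.006 0 0 0 0;0 -0.006 0 0 0 0'; python3 -m jog '0 -0.002 0 0 0 0;0 -0.004 0 0 0 0;0 -0.004 0 0 0 0;0 -0.004 0 0 0 0;0 -0.004 0 0 0 0'
```

```text
time_s: 8.13
ee_pos: [449.4, 90.2, 68.2]
ee_rot: [-179.8, 0.0, 93.0]
force: [-0.1, -0.6, -0.4]
gripper_width: 0.6
time_s: 8.55
ee_pos: [447.9, 90.1, 68.3]
ee_rot: [-179.8, 0.0, 92.9]
force: [3.8, 0.7, -1.3]
gripper_width: 0.2
```

```bash
python3 -m jog '0 -0.002 0 0 0 0;0 -0.004 0 0 0 0;0 -0.004 0 0 0 0;0 -0.004 0 0 0 0;0 -0.004 0 0 0 0'
python3 - <<'E'
from h import *
np.set_printoptions(suppress=True,precision=2)
for i in range(4):
    g=grab_frame("scene");s=state();print(s["ee_pos"],s["force"])
E
```

```text
time_s: 8.97
ee_pos: [447.9, 90.2, 68.5]
ee_rot: [179.9, 0.0, 93.0]
force: [6.9, 0.5, -4.3]
gripper_width: 0.7
[447.83  90.17  68.51] [ 6.51 -0.74 -5.23]
[447.86  90.18  68.53] [ 5.7  -0.25 -5.15]
[447.85  90.17  68.51] [ 6.4  -0.4  -3.78]
[447.86  90.17  68.52] [ 6.98  0.78 -4.16]
```

The lid is at the stop: the tip no longer advances and the force has risen to about 6.5 N. I back off from the edge, lift straight out and check.

```bash
python3 -m jog '0 0.006 0 0 0 0;0 0.012 0 0 0 0;0 0.014 0 0 0 0;0 0.014 -0.03 0 0 0;0 0.014 -0.08 0 0 0;0 0.014 -0.14 0 0 0;0 0.014 -0.2 0 0 0;0.1 0.014 -0.26 0 0 0;0.15 0.014 -0.3 0 0 0;0.2 0.014 -0.3 0 0 0;0.25 -0.03 -0.3 0 0 0;0.3 -0.06 -0.3 0 0 0;0.35 -0.1 -0.3 0 0 0;0.4 -0.1 -0.3 0 0 0;0.4 -0.1 -0.3 0 0 0;0.4 -0.1 -0.3 0 0 0'
python3 - <<'E'
from h import *
np.set_printoptions(suppress=True,precision=1)
t=grab_frame("top");
for q in("button_top","finger_hole","catch_hole"):print(q,[(r["location"],bp("top",r["location"],60)) for r in tip_of(q,"top")][:2])
g=grab_frame("scene");s=state();print(s["ee_pos"],s["force"])
a=cv2.resize(g[150:230,270:390,::-1],(640,360),interpolation=2)
b=cv2.resize(t[120:290,250:410,::-1],(640,640),interpolation=2)
cv2.imwrite("pics/p5.png",cv2.resize(np.hstack([b,cv2.copyMakeBorder(a,0,280,0,0,0)]),(800,400)))
cv2.imwrite("pics/p5.png",cv2.hconcat([cv2.resize(b,(400,425)),cv2.copyMakeBorder(cv2.resize(a,(400,267)),0,158,0,0,0)]))
E
```

```text
time_s: 10.5
ee_pos: [386.5, 287.7, 218.1]
ee_rot: [-180.0, 0.1, 93.1]
force: [1.0, 0.1, 0.8]
gripper_width: 0.7
button_top [([331.1, 211.1], array([572.6,  98. ,  60. ])), ([278.3, 183.3], array([633.9, 222.2,  60. ]))]
finger_hole [([331.0, 259.1], array([462.8,  95.7,  60. ]))]
catch_hole [([331.2, 213.7], array([566.6,  97.7,  60. ]))]
[387.5 286.3 218.3] [ 0.7 -0.2  0. ]
```

View pics/p5.png

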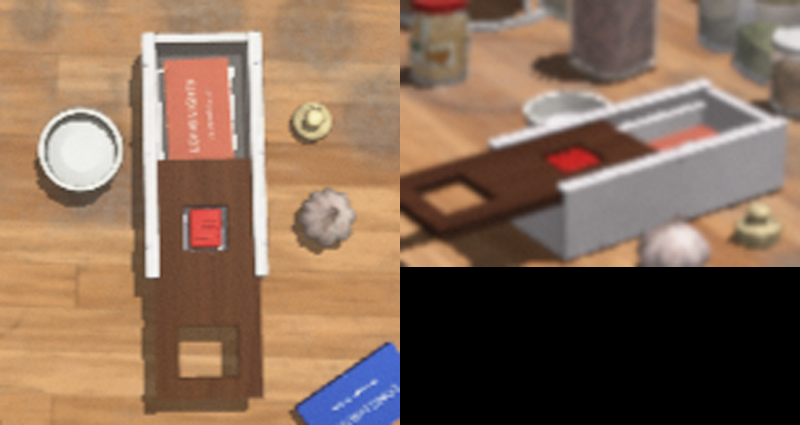

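The lid is out at its stop and the button stands up in the second hole. The box, matches and neighbours are where they were, and the hand is clear.

```bash
python3 -c "
from workcell import *
print(job_done(),state()['time_s'])"
```

```text
the job is handed in; nothing more can be done
the job is handed in; nothing more can be done
```

The match box is open. With the gripper shut, I pressed the red button about 12–13 mm down through the finger hole (4.7 N). Keeping it down, I pushed the lid out over the button end until it stopped. I then backed off, lifted straight out and moved the hand clear. The arm's last clock reading before hand-in was about 10.5 s.

**Last checks:**
- **Lid:** at the stop the tip no longer advanced and the force rose to about 6.5 N. The finger hole moved from x of about 570 to 463 mm, roughly 107 mm against a nominal 110 mm, which is within measuring error.
- **Button:** in the final pictures it stands up in the second hole.
- **Surroundings:** the box, the red matchbox, the ramekin, the garlic and the weight look unmoved in the top and scene views. I did not check the mug or honey jar closely in the last pictures, but the hand stayed well above and away from them.

**Disagreements:**
- The wrist camera placed the hole up to about 5 mm further in y than the other two. I used a value in between, well inside the clearance.
- The force reading showed 1.5–2.5 N sideways while pressing, which I did not explain. The pictures showed about 10 mm clear of the hole's edges.

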